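# Clear the vial feed and sort the test fittings

### The arm

A 7-joint arm with a two-finger parallel gripper is mounted at the origin on the work surface. World frame = base frame: x ahead of the robot, y to its left, z up, the work surface at z = 0. Lengths are in m, angles in rad, forces in N, time in s.
With the tool pointing down it reaches from about 0.425 to 0.875 m from the base axis. Payload 9.9 kg.
Tool frame: the origin (TCP) lies midway between the tips of the shut fingers; the grasp point (between the pads) lies 19 mm behind it (env.grip_depth is the distance from the TCP to the grasp point, in m); z points along the fingers, y is the line along which they close (so a half turn about z gives the same grasp; the last joint's range is limited). The gripper opens to 85 mm and grips with 20 to 120 N. Pads are 22 mm wide; open, the fingers measure 114 mm over their backs; the gripper's body (76 mm by 85 mm) begins 54 mm behind the grasp point. The pads swing forward as they close: fully open they stand 13 mm farther back than shut.
Start: joints at [-1.336, 0.576, 0.025, 1.437, -0.015, 1.129, -0.057], TCP at [0.212, 0.641, 0.231] pointing down, gripper open.
Joint ranges: [-2.76, 2.76], [-0.34, 2.15], [-1.52, 1.57], [0.19, 2.46], [-1.09, 4.23], [0.17, 1.99], [-2.82, 2.82]. Speed limits (rad/s): [2.22, 2.22, 3.01, 3.01, 3.14, 3.14, 3.14].

### API

Orientations are given as a unit quaternion [x, y, z, w].
In Python, from station import read_state, viewer, job, nets, env gives the robot as it stands.
- The arm moves only by the tool step_arm, never from a script. Its argument "increments" is a list of rows, each an object of numbers: "dx", "dy", "dz": the shift along the tool's x, y, z in m; "spin": the turn about the tool's z in rad; "hand": the closure, from -1 (fully open) to 1 (shut). In form: [{"dx": .., "dy": .., "dz": .., "spin": .., "hand": ..}, ...]. A call has exactly 10 rows; each row shifts and turns the commanded pose from where the row before left it, along the tool's axes as they then stand; what a row does not reach is not made up. A row lasts 1/12 s, in which the tool goes at most 41.7 mm and 7.16 degrees, less where a joint would pass 70% of its speed; a pose out of reach is approached as far as the arm can. A call is refused whole if a number of a shift passes 0.0417 or a number of a turn 0.125, either way. A call with a gripper value outside its range is refused whole. The fingers move at their own pace and stop on an object; the grip force is fixed at half the most. Time passes only in rows, so rows that do not move let the fingers close, or fill a call up. It gives the time, the measured TCP pose, the force, the opening and the grip force at its end, in the units of the state.
- read_state(): the state, without advancing time (a new reading comes with each control period).
- viewer.snapshot(name): name is "scene" or "top"; returns a dict with "image" (420x560x3 uint8, red, green, blue), "range_z" (420x560 float32, m along the optical axis (not along the pixel's ray), 0 where there is no reading), "fx", "fy", "cx", "cy" (pixels), "view" (4x4, takes a point from world to camera coordinates). Camera axes: x right, y up, looking along -z (the intrinsics and any distortion apply to the point x, -y, -z); pixel columns grow to the right and rows downward; lengths in m; the calibration is good to about 2 mm. A picture is of the moment at which its call begins.
- job.job_done(): hands the job in; it is judged then, once.
Trained networks look in a picture, given as the dict that the camera call returned (one of the last four; its "shot" number tells which), for a name from the list of things; names that differ only in an ending like _2 or _b are one class to them, and where a whole thing is asked for, a point or a joint stands for the part that bears it (a point fixed in the world has none). Each returns a list of dicts, best first, with "score" (0 to 1); they miss things now and then, are a little off and sometimes report something else, mostly with a low value. They report only what shows in the picture. A call takes as long as a camera call.
- nets.outline_of(target, picture): "pixels" (420x560 bool, what is visible of it) and "bbox" ([left, top, right, bottom] in pixels, round what is visible of it).
- nets.landmark_of(target, picture): "uv" ([column, row] in pixels: a listed point, or the origin of a listed thing).
The state is a dict: "time_s": time; "qpos": joint angles; "dq": joint speeds; "joint_efforts": joint torques, N m; "ee_pos": TCP position; "eef_rot": TCP orientation; "ft_force": force on the tool from outside, world axes, zero at the start; "moment": the same for the moment, N m; "width": opening from 0.0 (shut) to 1.0 (fully open); "grasp_force": force on a finger pad.
Only numpy, scipy, OpenCV 4.12 (cv2) and the standard library are available. Lean on these libraries where they do the work, as an engineer would, in place of code of your own. Each camera call takes 0.05 s, during which the arm holds its last target. There are 200 camera calls.

### The job

The vial feed of the pressure tester is blocked: first, before moving any other part, lift the brass coupling out of the chute and put it in the yellow tray, so that the two vials roll down to the red stop. Then put the other brass coupling into the yellow tray too, the blue cap into the blue tray and the steel weight into the green tray. Leave cap and weight standing upright and the couplings on the tray floor, not stacked, with the vials still at the stop.

Things in the scene. Friction and masses are not known exactly. Their poses are not given: they have to be found in the camera images.
- chute: Fixed sloping chute, origin at bench level, z up. Channel along its y, 64 mm wide inside, rising to +y at 0.14 rad: floor 16 above the bench at the red stop face (y=-110), 45 at the upper end (y=97). Blue side walls 4 thick stand 6 above the floor; red stop top 34 above the bench. Vials at the stop have centres at y=-97 and y=-71. Grey foot 100 x 230, 5 high.
- coupling_jam: Coupling blocking the chute, lying across it (axis along chute x), held by friction only, vials against its uphill side: grip it over its length, tips above the side walls. Brass, 46 mm long on its side: hexagon 30 across flats, 26 long, then a barbed stub 18 to 21 dia., 20 long. Origin on its axis at mid-length, 15 above its support; x along the axis to the stub. About 120 g.
- vial_a: the lower vial, amber glass with a white cap, a plain closed cylinder 26 mm in diameter and 56 mm long, lying across the chute. Origin at its centre, own x along its axis. About 30 g. It rolls freely down the chute.
- vial_b: the upper vial, amber glass with a white cap, a plain closed cylinder 26 mm in diameter and 56 mm long, lying across the chute. Origin at its centre, own x along its axis. About 30 g. It rolls freely down the chute.
- coupling_stray: The other coupling, lying on the bench; grip over its length or across the flats. Brass, 46 mm long on its side: hexagon 30 across flats, 26 long, then a barbed stub 18 to 21 dia., 20 long. Origin on its axis at mid-length, 15 above its support; x along the axis to the stub. About 120 g.
- blue_cap: blue ribbed plastic screw cap with a white spot on top, standing, a cylinder 40 mm in diameter and 31 mm high. Origin at the centre of its underside, z up. 40 g nominal.
- weight: polished steel weight, standing: body 40 mm in diameter up to 30 mm high, a neck, then a knob 26 mm in diameter from 45 to 53 mm up. Origin at the centre of its underside, z up. 330 g nominal.
- yellow_tray: yellow plastic tray for brass couplings, fixed to the bench, open on top: outside 128 (x) x 118 (y) x 26 mm high, walls and floor 4 mm thick, so 120 x 110 inside. Origin at the centre of its underside (bench level), z up.
- blue_tray: blue plastic tray for caps, fixed to the bench, open on top: outside 128 (x) x 118 (y) x 26 mm high, walls and floor 4 mm thick, so 120 x 110 inside. Origin at the centre of its underside (bench level), z up.
- green_tray: green plastic tray for weights, fixed to the bench, open on top: outside 128 (x) x 118 (y) x 26 mm high, walls and floor 4 mm thick, so 120 x 110 inside. Origin at the centre of its underside (bench level), z up.

How it is judged:
On the way:
1. the blocking coupling is in the yellow tray and both vials have rolled down to the stop, while the stray coupling, cap and weight are still where they were (within 20 mm) (x of coupling_jam in the frame of yellow_tray between -0.047 and 0.047 m and y of coupling_jam in the frame of yellow_tray between -0.042 and 0.042 m and z of coupling_jam in the frame of yellow_tray between -0.002 and 0.035 m and y of vial_a in the frame of chute below -0.087 m and y of vial_b in the frame of chute below -0.059 m and x of vial_a in the frame of chute between -0.008 and 0.008 m and z of vial_a in the frame of chute between 0.015 and 0.048 m and linear speed of each of vial_a, vial_b below 0.03 m/s and x of vial_b in the frame of chute between -0.008 and 0.008 m and z of vial_b in the frame of chute between 0.015 and 0.048 m and distance of each of coupling_stray, blue_cap, weight from where it was at the start of the episode below 0.02 m), for 0.2 s.
At the end, for the whole second after the job is handed in: Couplings (centre 13 mm or more inside the inner walls, not stacked: at most 35 mm up) in the yellow tray, cap in the blue and weight in the green (centre 18 mm inside the walls, upright within 0.15 rad, on the floor), both vials in the chute within 12 mm of their places at the stop, all at rest (x of coupling_jam in the frame of yellow_tray between -0.047 and 0.047 m and y of coupling_jam in the frame of yellow_tray between -0.042 and 0.042 m and z of coupling_jam in the frame of yellow_tray between -0.002 and 0.035 m and x of coupling_stray in the frame of yellow_tray between -0.047 and 0.047 m and y of coupling_stray in the frame of yellow_tray between -0.042 and 0.042 m and z of coupling_stray in the frame of yellow_tray between -0.002 and 0.035 m and x of blue_cap in the frame of blue_tray between -0.042 and 0.042 m and y of blue_cap in the frame of blue_tray between -0.037 and 0.037 m and z of blue_cap in the frame of blue_tray between -0.002 and 0.012 m and x of weight in the frame of green_tray between -0.042 and 0.042 m and y of weight in the frame of green_tray between -0.037 and 0.037 m and z of weight in the frame of green_tray between -0.002 and 0.012 m and angle between each of blue_cap, weight's own z axis and vertical below 0.15 rad and y of vial_a in the frame of chute below -0.087 m and y of vial_b in the frame of chute below -0.059 m and x of vial_a in the frame of chute between -0.008 and 0.008 m and z of vial_a in the frame of chute between 0.015 and 0.048 m and linear speed of each of vial_a, vial_b below 0.03 m/s and x of vial_b in the frame of chute between -0.008 and 0.008 m and z of vial_b in the frame of chute between 0.015 and 0.048 m and linear speed of each of coupling_jam, coupling_stray, blue_cap, weight below 0.02 m/s); the robot touches nothing.
It also fails if it takes over 96 s, if anything falls off the work surface, if the arm or the gripper's body presses on something with over 40 N, if the wrist force passes 120 N, or if a joint passes its speed limit or range.

## Working session

There is one attempt and no reset: what is moved stays moved. The work goes in short steps, Python scripts to look and compute and a tool call to move; the robot and the scene stay as the last step left them, time stands still between calls to the robot, and variables do not carry over. Pictures are saved under pics/ and viewed, at most 14 in all, crops included, and the job is handed in when it is done.

Besides the shell and the picture viewer there is one more tool, called after "Call:" by a JSON object that holds its "fn" and its "kwargs". step_arm: Moves the arm, as the interface text tells. Its arguments: {"type":"object","properties":{"increments":{"type":"array"}},"required":["increments"]}

```bash
mkdir -p pics; cat > h.py <<'E'
import numpy as np, cv2
from station import read_state, viewer, job, nets, env
def world(p,u,v,z=None):
    """pixels -> world, by depth or by plane height z"""
    V=np.linalg.inv(p["view"]); u=np.asarray(u,float); v=np.asarray(v,float)
    r=np.stack([(u-p["cx"])/p["fx"],-(v-p["cy"])/p["fy"],-np.ones_like(u)],-1)
    if z is None:
        d=p["range_z"][v.astype(int),u.astype(int)]
        return (r*d[...,None])@V[:3,:3].T+V[:3,3]
    w=r@V[:3,:3].T; o=V[:3,3]
    return o+w*((z-o[2])/w[...,2])[...,None]
def cloud(p,m):
    v,u=np.nonzero(m&(p["range_z"]>0)); return world(p,u,v)
def snap(n,f):
    p=viewer.snapshot(n); cv2.imwrite("pics/"+f,p["image"][...,::-1]); return p
E
python3 - <<'E'
from h import *
np.set_printoptions(precision=4,suppress=True)
a=snap("top","top1.png"); b=snap("scene","scene1.png")
print(read_state(), [k for k in a if k not in("image","range_z")])
for n in ["chute","coupling_jam","coupling_stray","vial_a","blue_cap","weight","yellow_tray","blue_tray","green_tray"]:
    for o in nets.outline_of(n,a)[:3]:
        c=cloud(a,o["pixels"])
        if len(c): print(n,round(o["score"],2),o["bbox"],c.min(0),c.max(0),np.median(c,0),np.percentile(c[:,2],95))
    print([(np.round(l["uv"]),round(l["score"],2)) for l in nets.landmark_of(n,a)[:3]])
E
```

```text
{'time_s': 0.1, 'qpos': array([-1.3358,  0.5764,  0.0248,  1.4378, -0.015 ,  1.129 , -0.0565]), 'dq': array([-0.0011, -0.0012, -0.0005, -0.0006,  0.0008, -0.0017,  0.001 ]), 'joint_efforts': array([  0.0047, -76.731 ,   2.2573, -28.6604,   0.0158,   0.0088,
        -0.    ]), 'ee_pos': array([0.2114, 0.6406, 0.2305]), 'eef_rot': array([ 0.1587,  0.9873, -0.0007, -0.0001]), 'ft_force': array([-0.7174,  0.5879,  0.2482]), 'moment': array([-0.0081,  0.0129,  0.0439]), 'grasp_force': 0.0, 'width': 1.0049089231533435} ['fx', 'fy', 'cx', 'cy', 'view', 'shot']
chute 0.73 [229.8, 121.6, 339.9, 173.3] [ 0.6234 -0.1357 -0.0035] [0.7291 0.0951 0.0655] [ 0.6637 -0.0424  0.0241] 0.048299435662070817
[(array([281., 146.]), 0.68)]
coupling_jam 0.8 [273.9, 128.4, 292.6, 152.9] [ 0.6493 -0.0345  0.0372] [ 0.696  -0.0018  0.0649] [ 0.6663 -0.0181  0.0563] 0.0626418057551462
[(array([285., 142.]), 0.59), (array([269., 250.]), 0.28)]
coupling_stray 0.54 [170.3, 248.4, 185.9, 271.4] [ 0.4208  0.192  -0.0031] [0.4677 0.2315 0.0332] [0.448  0.2077 0.0254] 0.03115505449257445
coupling_stray 0.52 [105.5, 145
[... 858 characters left out ...]
rray([143., 178.]), 0.6)]
yellow_tray 0.84 [240.9, 215.2, 302.6, 286.2] [ 0.3887 -0.0514 -0.0026] [0.5268 0.0748 0.0299] [0.4574 0.0123 0.0042] 0.025742382123765513
[(array([271., 251.]), 0.59)]
blue_tray 0.65 [383.3, 133.3, 457.5, 206.8] [ 0.5428 -0.3655 -0.002 ] [ 0.6922 -0.2302  0.03  ] [ 0.6168 -0.3023  0.0048] 0.02641795884807736
blue_tray 0.19 [238.9, 214.8, 304.7, 288.0] [ 0.3856 -0.0517 -0.0026] [0.5287 0.0779 0.0299] [0.4577 0.0129 0.0042] 0.026281877969453447
[(array([417., 173.]), 0.62)]
green_tray 0.97 [107.8, 141.3, 170.9, 208.9] [ 0.5514  0.2234 -0.0028] [0.6899 0.3485 0.0299] [0.6201 0.2891 0.0045] 0.026103518072418862
[(array([142., 175.]), 0.66), (array([438., 255.]), 0.65)]
```

```bash
ls; ls pics
```

```text
h.py
pics
scene1.png
top1.png
```

View pics/top1.png

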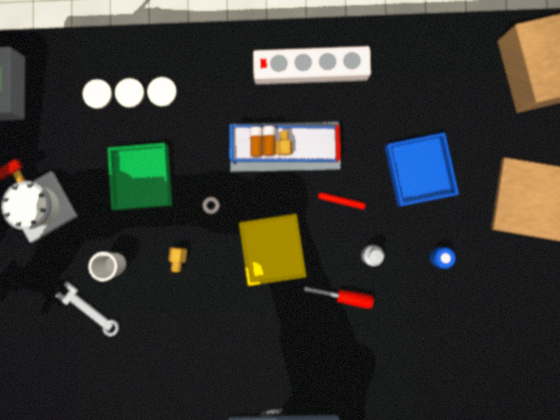

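View pics/scene1.png

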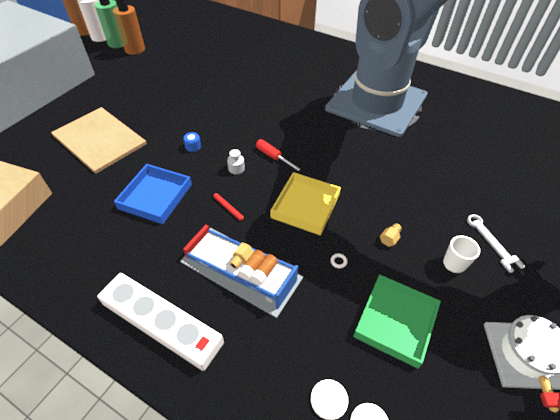

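```bash
cat > m.py <<'E'
from h import *
np.set_printoptions(precision=4,suppress=True)
def rect(c):
    (x,y),(w,h),a=cv2.minAreaRect((c[:,:2]*1000).astype(np.float32)); return np.round([x,y,w,h,a],1)
def box(p,lo,hi):
    c=cloud(p,p["range_z"]>0); return c[((c>lo)&(c<hi)).all(1)]
if __name__=="__main__":
  for n in ("top","scene"):
    p=viewer.snapshot(n); print(n,np.linalg.inv(p["view"])[:3,3])
    for k,lo,hi in [("jam",(.64,-.04,.05),(.705,-.003,.075)),("stray",(.40,.17,.01),(.49,.25,.04)),("strayhi",(.40,.17,.022),(.49,.25,.04)),
      ("cap",(.39,-.40,.027),(.49,-.28,.04)),("wbody",(.38,-.25,.008),(.5,-.13,.04)),("wknob",(.38,-.25,.046),(.5,-.13,.07)),
      ("yel",(.37,-.08,.022),(.55,.1,.032)),("blue",(.52,-.39,.022),(.72,-.2,.032)),("green",(.53,.2,.022),(.71,.38,.032)),
      ("foot",(.58,-.2,.003),(.76,.15,.008)),("chuteall",(.6,-.2,.02),(.74,.15,.075)),("stop",(.6,-.2,.029),(.74,-.11,.04))]:
        c=box(p,lo,hi)
        if len(c): print(k,len(c),rect(c),c.mean(0),c[:,2].max())
  s=p=viewer.snapshot("top")
  c=nets.landmark_of("blue_cap",p)
  print(c and world(p,*[np.array([q]) for q in c[0]["uv"]],z=0.0))
  c=nets.landmark_of("coupling_jam",p); print(world(p,*[np.array([q]) for q in c[0]["uv"]],z=0.045))
  c=nets.landmark_of("coupling_stray",p); print(world(p,*[np.array([q]) for q in c[0]["uv"]],z=0.015))
  im=p["image"]
  A=cv2.resize(im[115:180,225:345],None,fx=6,fy=6,interpolation=cv2.INTER_CUBIC)[:290]
  B=cv2.resize(im[242:278,160:200],None,fx=8,fy=8,interpolation=cv2.INTER_CUBIC)
  o=np.zeros((590,720,3),np.uint8); o[:290]=A; o[295:295+B.shape[0],:B.shape[1]]=B
  cv2.imwrite("pics/crop1.png",o[...,::-1])
E
python3 m.py
```

```text
top [ 0.4962 -0.0189  0.8598]
jam 284 [672.8 -18.4  28.   46.8  88.4] [ 0.6687 -0.0181  0.0576] 0.06381784290726367
stray 310 [443.1 210.1  34.   46.1  82.2] [0.4464 0.2072 0.0245] 0.03386639511616241
strayhi 214 [443.1 210.6  27.7  46.2  80. ] [0.4473 0.2084 0.0273] 0.03386639511616241
cap 316 [ 434.3 -333.2   38.6   39.2   46.8] [ 0.434  -0.3328  0.0314] 0.03580064413659667
wbody 197 [ 442.4 -191.4   39.1   38.5   87.1] [ 0.4441 -0.1855  0.0287] 0.03676823781571903
wknob 139 [ 442.8 -191.6   25.2   23.6   87.6] [ 0.4425 -0.1914  0.0522] 0.05621479578288313
yel 487 [459.3  12.2 128.1 118.    7. ] [0.4581 0.0128 0.0257] 0.030242682075812266
blue 559 [ 614.7 -299.   128.2  120.    10. ] [ 0.6164 -0.3003  0.0259] 0.029849566781239067
green 540 [618.3 286.6 128.9 119.8   3. ] [0.6185 0.2874 0.0254] 0.030011222958463923
foot 1246 [669.7 -26.3 346.2 178.   89.9] [ 0.6594 -0.0285  0.0049] 0.007960369489947938
chuteall 3566 [674.7 -20.8 220.4  73.   89.5] [ 0.6729 -0.0097  0.0413] 0.068596585436007
stop 152 [ 673.7 -127.1    8.2   71.9   89.9] [ 0.6744 -0.1269  0.0339] 0.0389593975632776
sc
[... 482 characters left out ...]
[ 440.6 -192.6   25.9   23.8   33.5] [ 0.442  -0.1919  0.0519] 0.05517723806942176
yel 451 [457.3  10.7 131.7 118.8   7.3] [0.4616 0.011  0.0256] 0.029541138893562358
blue 488 [ 612.7 -299.5  130.4  121.7   10.2] [ 0.6163 -0.2984  0.0256] 0.029105537470136444
green 736 [615.3 284.9 130.8 118.    3.1] [0.6206 0.2893 0.0257] 0.029311166156067214
foot 1370 [671.6 -27.  176.4 346.6   0.7] [ 0.7032 -0.0014  0.0051] 0.007980630802020938
chuteall 3701 [672.6 -21.6 222.2  74.2  89.4] [ 0.678  -0.0028  0.0419] 0.06707142391891985
stop 155 [ 672.4 -128.     9.5   71.4   89.3] [ 0.6737 -0.1272  0.0336] 0.037519004105808995
[[ 0.4316 -0.3347  0.    ]]
[[ 0.6786 -0.0141  0.045 ]]
[[0.4434 0.206  0.015 ]]
```

View pics/crop1.png

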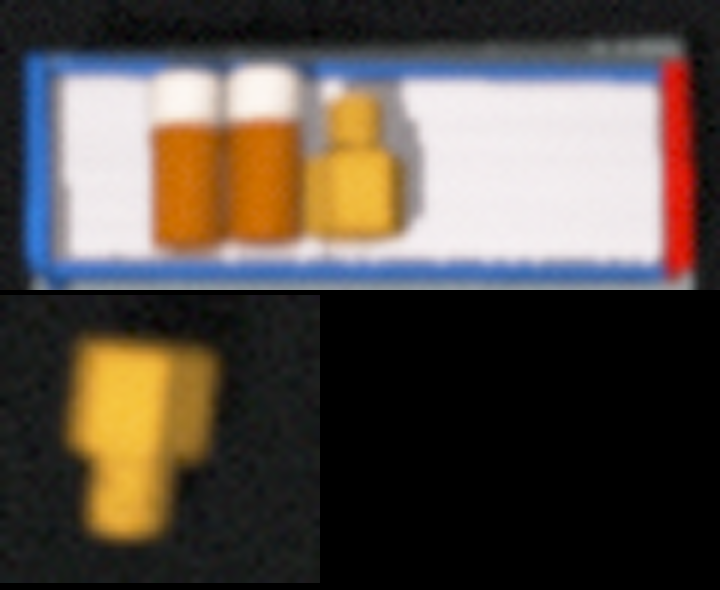

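The top view has the chute running along world y: red stop at col 338, coupling at (285,142) with its stub facing away from the robot, and vials at cols 258 and 272. The stray coupling is at (178,260), cap at (443,258) and weight at (372,256). Both cameras agree to about 2 mm. I'll swing to the chute now.

Call:
{"fn": "step_arm", "kwargs": {"increments": [{"dx": -0.0415,"dy": 0,"dz": 0,"spin": 0.0625,"hand": -1},{"dx": -0.0415,"dy": 0,"dz": 0,"spin": 0.0625,"hand": -1},{"dx": -0.0415,"dy": 0,"dz": 0,"spin": 0.0625,"hand": -1},{"dx": -0.0415,"dy": 0,"dz": 0,"spin": 0.0625,"hand": -1},{"dx": -0.0415,"dy": 0,"dz": 0,"spin": 0.0625,"hand": -1},{"dx": -0.0415,"dy": 0,"dz": 0,"spin": 0.0625,"hand": -1},{"dx": -0.0415,"dy": 0,"dz": 0,"spin": 0.0625,"hand": -1},{"dx": -0.0415,"dy": 0,"dz": 0,"spin": 0.0625,"hand": -1},{"dx": -0.0415,"dy": 0,"dz": 0,"spin": 0.0625,"hand": -1},{"dx": -0.0415,"dy": 0,"dz": 0,"spin": 0.0625,"hand": -1}]}}

```text
time_s: 2.13
ee_pos: [0.55, 0.4091, 0.2312]
eef_rot: [0.456, 0.89, 0.0, 0.0]
ft_force: [0.4, 0.8, 0.0]
width: 0.997
grasp_force: 0.0
```

Call:
{"fn": "step_arm", "kwargs": {"increments": [{"dx": -0.0415,"dy": 0,"dz": 0,"spin": 0.0625,"hand": -1},{"dx": -0.0415,"dy": 0,"dz": 0,"spin": 0.0625,"hand": -1},{"dx": -0.0415,"dy": 0,"dz": 0,"spin": 0.0625,"hand": -1},{"dx": -0.0415,"dy": 0,"dz": 0,"spin": 0.0625,"hand": -1},{"dx": -0.0415,"dy": 0,"dz": 0,"spin": 0.0625,"hand": -1},{"dx": -0.0415,"dy": 0,"dz": 0,"spin": 0.0625,"hand": -1},{"dx": -0.0415,"dy": 0,"dz": 0,"spin": 0.0625,"hand": -1},{"dx": -0.0415,"dy": 0,"dz": 0,"spin": 0.0625,"hand": -1},{"dx": -0.0415,"dy": 0,"dz": 0,"spin": 0.0625,"hand": -1},{"dx": 0,"dy": 0,"dz": 0,"spin": 0,"hand": -1}]}}

```text
time_s: 2.97
ee_pos: [0.685, 0.0551, 0.232]
eef_rot: [0.69, 0.724, -0.002, 0.003]
ft_force: [-0.2, -2.5, 1.0]
width: 1.001
grasp_force: 0.0
```

Call:
{"fn": "step_arm", "kwargs": {"increments": [{"dx": 0,"dy": 0,"dz": 0,"spin": 0.049,"hand": -1},{"dx": -0.025,"dy": -0.005,"dz": 0.02,"spin": 0,"hand": -1},{"dx": -0.025,"dy": -0.004,"dz": 0.02,"spin": 0,"hand": -1},{"dx": -0.025,"dy": -0.004,"dz": 0.02,"spin": 0,"hand": -1},{"dx": 0,"dy": 0,"dz": 0.03,"spin": 0,"hand": -1},{"dx": 0,"dy": 0,"dz": 0.03,"spin": 0,"hand": -1},{"dx": 0,"dy": 0,"dz": 0.02,"spin": 0,"hand": -1},{"dx": 0,"dy": 0,"dz": 0,"spin": 0,"hand": -1},{"dx": 0,"dy": 0,"dz": 0,"spin": 0,"hand": -1},{"dx": 0,"dy": 0,"dz": 0,"spin": 0,"hand": -1}]}}

```text
time_s: 3.8
ee_pos: [0.6734, -0.0075, 0.0928]
eef_rot: [0.702, 0.713, 0.001, 0.001]
ft_force: [0.5, -0.1, 0.7]
width: 0.999
grasp_force: 0.0
```

Call:
{"fn": "step_arm", "kwargs": {"increments": [{"dx": -0.012,"dy": -0.001,"dz": 0,"spin": 0.015,"hand": -1},{"dx": 0,"dy": 0,"dz": 0.02,"spin": 0,"hand": -1},{"dx": 0,"dy": 0,"dz": 0.02,"spin": 0,"hand": -1},{"dx": 0,"dy": 0,"dz": 0.013,"spin": 0,"hand": -1},{"dx": 0,"dy": 0,"dz": 0,"spin": 0,"hand": -1},{"dx": 0,"dy": 0,"dz": 0,"spin": 0,"hand": -1},{"dx": 0,"dy": 0,"dz": 0,"spin": 0,"hand": -1},{"dx": 0,"dy": 0,"dz": 0,"spin": 0,"hand": -1},{"dx": 0,"dy": 0,"dz": 0,"spin": 0,"hand": -1},{"dx": 0,"dy": 0,"dz": 0,"spin": 0,"hand": -1}]}}

```text
time_s: 4.63
ee_pos: [0.672, -0.0195, 0.0391]
eef_rot: [0.707, 0.707, 0.0, 0.0]
ft_force: [0.1, -0.9, 0.4]
width: 1.0
grasp_force: 0.0
```

Call:
{"fn": "step_arm", "kwargs": {"increments": [{"dx": 0,"dy": 0,"dz": 0,"spin": 0,"hand": 1},{"dx": 0,"dy": 0,"dz": 0,"spin": 0,"hand": 1},{"dx": 0,"dy": 0,"dz": 0,"spin": 0,"hand": 1},{"dx": 0,"dy": 0,"dz": 0,"spin": 0,"hand": 1},{"dx": 0,"dy": 0,"dz": 0,"spin": 0,"hand": 1},{"dx": 0,"dy": 0,"dz": 0,"spin": 0,"hand": 1},{"dx": 0,"dy": 0,"dz": 0,"spin": 0,"hand": 1},{"dx": 0,"dy": 0,"dz": 0,"spin": 0,"hand": 1},{"dx": 0,"dy": 0,"dz": 0,"spin": 0,"hand": 1},{"dx": 0,"dy": 0,"dz": 0,"spin": 0,"hand": 1}]}}

```text
time_s: 5.47
ee_pos: [0.6717, -0.0196, 0.0386]
eef_rot: [0.707, 0.707, 0.0, 0.0]
ft_force: [-1.2, 0.3, 5.0]
width: 0.519
grasp_force: 61.5
```

Call:
{"fn": "step_arm", "kwargs": {"increments": [{"dx": 0,"dy": 0,"dz": -0.004,"spin": 0,"hand": 1},{"dx": 0,"dy": 0,"dz": -0.008,"spin": 0,"hand": 1},{"dx": 0,"dy": 0,"dz": -0.015,"spin": 0,"hand": 1},{"dx": 0,"dy": 0,"dz": -0.02,"spin": 0,"hand": 1},{"dx": 0,"dy": 0,"dz": -0.025,"spin": 0,"hand": 1},{"dx": 0,"dy": 0,"dz": -0.025,"spin": 0,"hand": 1},{"dx": 0,"dy": 0,"dz": -0.015,"spin": 0,"hand": 1},{"dx": 0,"dy": 0,"dz": 0,"spin": 0,"hand": 1},{"dx": 0,"dy": 0,"dz": 0,"spin": 0,"hand": 1},{"dx": 0,"dy": 0,"dz": 0,"spin": 0,"hand": 1}]}}

```text
time_s: 6.3
ee_pos: [0.671, -0.0193, 0.1494]
eef_rot: [0.707, 0.707, -0.0, -0.001]
ft_force: [-0.6, -0.1, -1.1]
width: 0.525
grasp_force: 61.3
```

```bash
python3 - <<'E'
from h import *
p=snap("scene","s2.png")
im=cv2.resize(p["image"][180:320,160:320],None,fx=4,fy=4,interpolation=cv2.INTER_CUBIC); cv2.imwrite("pics/s2c.png",im[...,::-1])
print(read_state()["ee_pos"],read_state()["width"],read_state()["grasp_force"])
for n in ("vial_a","coupling_jam"):
    for o in nets.outline_of(n,p)[:3]:
        c=cloud(p,o["pixels"]); print(n,o["score"],c.min(0),c.max(0),np.median(c,0))
E
```

```text
[ 0.67079309 -0.01935994  0.14901968] 0.5233374044809637 61.305724047124386
vial_a 0.81 [ 0.63590977 -0.09703471  0.02078354] [ 0.70652661 -0.01678262  0.16428709] [ 0.67582722 -0.07977503  0.04469154]
coupling_jam 0.69 [ 0.54194334 -0.08325587  0.00148517] [ 0.69011316 -0.00138959  0.21559356] [ 0.66547855 -0.01221714  0.16735903]
```

View pics/s2c.png

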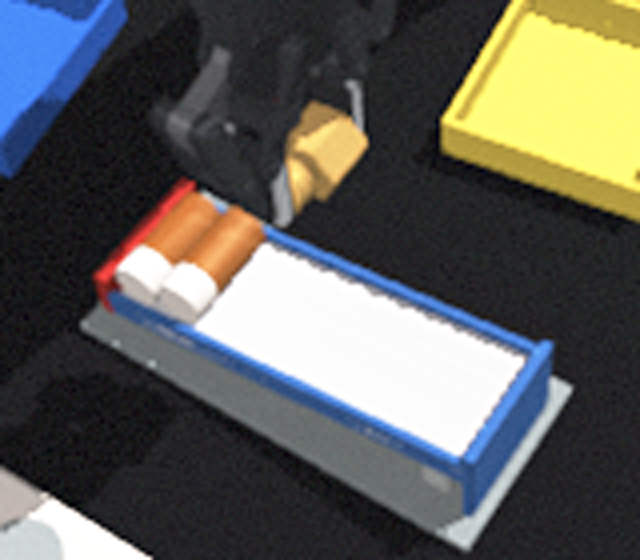

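The coupling is held and both vials are at the red stop, around (165,250) in the crop. Next it goes into the yellow tray.

Call:
{"fn": "step_arm", "kwargs": {"increments": [{"dx": 0.002,"dy": -0.02,"dz": 0,"spin": 0,"hand": 1},{"dx": 0.002,"dy": -0.035,"dz": 0,"spin": 0,"hand": 1},{"dx": 0.002,"dy": -0.035,"dz": 0,"spin": 0,"hand": 1},{"dx": 0.002,"dy": -0.035,"dz": 0,"spin": 0,"hand": 1},{"dx": 0,"dy": -0.035,"dz": 0.02,"spin": 0,"hand": 1},{"dx": 0,"dy": -0.03,"dz": 0.02,"spin": 0,"hand": 1},{"dx": 0,"dy": -0.02,"dz": 0.02,"spin": 0,"hand": 1},{"dx": 0,"dy": 0,"dz": 0.02,"spin": -0.06,"hand": 1},{"dx": 0,"dy": 0,"dz": 0,"spin": -0.06,"hand": 1},{"dx": 0,"dy": 0,"dz": 0,"spin": 0,"hand": 1}]}}

```text
time_s: 7.28
ee_pos: [0.4605, -0.0118, 0.0691]
eef_rot: [0.662, 0.749, -0.001, -0.001]
ft_force: [-0.0, -0.6, -1.2]
width: 0.525
grasp_force: 61.6
```

Call:
{"fn": "step_arm", "kwargs": {"increments": [{"dx": 0,"dy": 0,"dz": 0.02,"spin": 0,"hand": 1},{"dx": 0,"dy": 0,"dz": 0.018,"spin": 0,"hand": 1},{"dx": 0,"dy": 0,"dz": 0.01,"spin": 0,"hand": 1},{"dx": 0,"dy": 0,"dz": 0.005,"spin": 0,"hand": 1},{"dx": 0,"dy": 0,"dz": 0,"spin": 0,"hand": 1},{"dx": 0,"dy": 0,"dz": 0,"spin": 0,"hand": 1},{"dx": 0,"dy": 0,"dz": 0,"spin": 0,"hand": -0.5},{"dx": 0,"dy": 0,"dz": 0,"spin": 0,"hand": -0.5},{"dx": 0,"dy": 0,"dz": 0,"spin": 0,"hand": -0.5},{"dx": 0,"dy": 0,"dz": 0,"spin": 0,"hand": -0.5}]}}

```text
time_s: 8.12
ee_pos: [0.462, -0.0116, 0.0178]
eef_rot: [0.663, 0.748, 0.0, 0.0]
ft_force: [0.6, -0.2, 0.6]
width: 0.746
grasp_force: 0.0
```

Call:
{"fn": "step_arm", "kwargs": {"increments": [{"dx": 0,"dy": 0,"dz": -0.015,"spin": 0,"hand": -0.5},{"dx": 0,"dy": 0,"dz": -0.03,"spin": 0,"hand": -0.5},{"dx": 0,"dy": 0,"dz": -0.04,"spin": 0,"hand": -0.5},{"dx": 0,"dy": 0,"dz": -0.04,"spin": 0,"hand": -1},{"dx": 0,"dy": 0,"dz": -0.005,"spin": 0,"hand": -1},{"dx": 0,"dy": 0,"dz": 0,"spin": 0,"hand": -1},{"dx": 0,"dy": 0,"dz": 0,"spin": 0,"hand": -1},{"dx": 0,"dy": 0,"dz": 0,"spin": 0,"hand": -1},{"dx": 0,"dy": 0,"dz": 0,"spin": 0,"hand": -1},{"dx": 0,"dy": 0,"dz": 0,"spin": 0,"hand": -1}]}}

```text
time_s: 8.95
ee_pos: [0.4609, -0.0117, 0.1462]
eef_rot: [0.663, 0.748, -0.001, -0.001]
ft_force: [-0.1, 0.2, -0.4]
width: 1.001
grasp_force: 0.0
```

```bash
python3 - <<'E'
from m import *
p=snap("scene","s3.png")
c=box(p,(.40,-.06,.012),(.52,.07,.045)); k=c[c[:,2]>.028]; print(rect(k),k.mean(0),k[:,2].max(),len(k))
E
```

```text
[459.5   8.  120.6 118.6   2.6] [ 0.4553 -0.009   0.0323] 0.03783078518013283 141
```

View pics/s3.png

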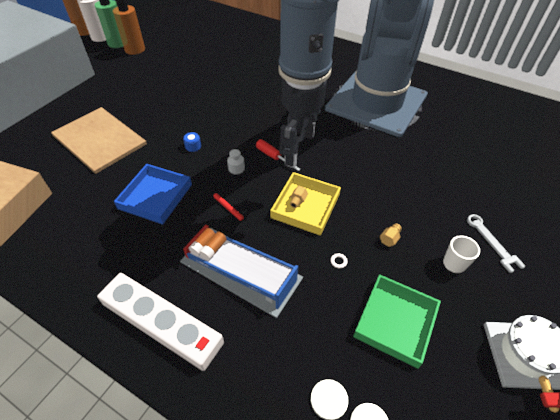

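Call:
{"fn": "step_arm", "kwargs": {"increments": [{"dx": 0,"dy": 0,"dz": 0,"spin": 0.122,"hand": -1},{"dx": 0,"dy": 0,"dz": 0,"spin": 0.122,"hand": -1},{"dx": 0.027,"dy": -0.0075,"dz": 0,"spin": 0,"hand": -1},{"dx": 0.04,"dy": -0.0075,"dz": 0,"spin": 0,"hand": -1},{"dx": 0.04,"dy": -0.0075,"dz": 0,"spin": 0,"hand": -1},{"dx": 0.04,"dy": -0.0075,"dz": 0,"spin": 0,"hand": -1},{"dx": 0.04,"dy": -0.0075,"dz": 0,"spin": 0,"hand": -1},{"dx": 0.03,"dy": -0.0075,"dz": 0.02,"spin": 0,"hand": -1},{"dx": 0,"dy": 0,"dz": 0.04,"spin": 0,"hand": -1},{"dx": 0,"dy": 0,"dz": 0,"spin": 0,"hand": -1}]}}

```text
time_s: 9.83
ee_pos: [0.4403, 0.2106, 0.082]
eef_rot: [0.748, 0.664, -0.004, -0.001]
ft_force: [-1.0, -0.5, -0.5]
width: 1.003
grasp_force: 0.0
```

Call:
{"fn": "step_arm", "kwargs": {"increments": [{"dx": 0,"dy": 0.001,"dz": 0,"spin": 0,"hand": -1},{"dx": 0,"dy": 0,"dz": 0.025,"spin": 0,"hand": -1},{"dx": 0,"dy": 0,"dz": 0.025,"spin": 0,"hand": -1},{"dx": 0,"dy": 0,"dz": 0.016,"spin": 0,"hand": -1},{"dx": 0,"dy": 0,"dz": 0.006,"spin": 0,"hand": -1},{"dx": 0,"dy": 0,"dz": 0,"spin": 0,"hand": -1},{"dx": 0,"dy": 0,"dz": 0,"spin": 0,"hand": 1},{"dx": 0,"dy": 0,"dz": 0,"spin": 0,"hand": 1},{"dx": 0,"dy": 0,"dz": 0,"spin": 0,"hand": 1},{"dx": 0,"dy": 0,"dz": 0,"spin": 0,"hand": 1}]}}

```text
time_s: 10.67
ee_pos: [0.4454, 0.2093, 0.0167]
eef_rot: [0.749, 0.662, 0.001, 0.0]
ft_force: [-2.4, -1.5, 16.2]
width: 0.514
grasp_force: 58.8
```

Call:
{"fn": "step_arm", "kwargs": {"increments": [{"dx": 0,"dy": 0,"dz": 0,"spin": 0,"hand": 1},{"dx": 0,"dy": 0,"dz": 0,"spin": 0,"hand": 1},{"dx": 0,"dy": 0,"dz": -0.005,"spin": 0,"hand": 1},{"dx": 0,"dy": 0,"dz": -0.015,"spin": 0,"hand": 1},{"dx": 0,"dy": 0,"dz": -0.025,"spin": 0,"hand": 1},{"dx": 0,"dy": 0,"dz": -0.025,"spin": 0,"hand": 1},{"dx": 0,"dy": 0,"dz": -0.02,"spin": 0,"hand": 1},{"dx": 0,"dy": 0,"dz": 0,"spin": 0,"hand": 1},{"dx": 0,"dy": 0,"dz": 0,"spin": 0,"hand": 1},{"dx": 0,"dy": 0,"dz": 0,"spin": 0,"hand": 1}]}}

```text
time_s: 11.5
ee_pos: [0.4443, 0.2092, 0.1051]
eef_rot: [0.749, 0.662, -0.0, -0.0]
ft_force: [-0.2, 0.0, -1.2]
width: 0.507
grasp_force: 61.3
```

```bash
python3 - <<'E'
from m import *
p=snap("scene","s4.png")
im=cv2.resize(p["image"][130:270,290:450],None,fx=4,fy=4,interpolation=cv2.INTER_CUBIC); cv2.imwrite("pics/s4c.png",im[...,::-1])
o=nets.outline_of("coupling_stray",p)
for q in o[:3]:
  c=cloud(p,q["pixels"]); print(q["score"],np.percentile(c,[2,50,98],axis=0))
print(read_state()["ee_pos"])
E
```

```text
[0.444  0.2089 0.1045]
```

View pics/s4c.png

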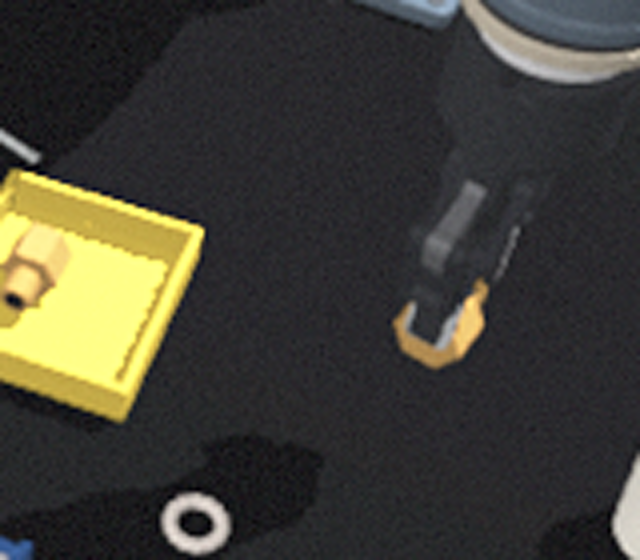

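```bash
python3 - <<'E'
from m import *
p=viewer.snapshot("scene"); t=viewer.snapshot("top")
h=cv2.cvtColor(p["image"],cv2.COLOR_RGB2HSV)
m=(h[...,0]>8)&(h[...,0]<28)&(h[...,1]>90)&(h[...,2]>90); m[:,:370]=0; m[:190]=0; m[235:]=0; m[:,430:]=0
c=cloud(p,m); print(len(c),np.percentile(c,[2,10,50,90,98],axis=0))
for n,p in(("s",p),("t",t)):
    c=box(p,(.41,-.034,.009),(.505,.055,.045)); print(n,len(c),rect(c),c.mean(0),c.max(0))
E
```

```text
173 [[ 0.358   0.179  -0.0012]
 [ 0.3862  0.1925  0.0008]
 [ 0.4595  0.2161  0.1032]
 [ 0.467   0.2212  0.1144]
 [ 0.4681  0.2234  0.1342]]
s 268 [460.7  -8.9  48.6  34.4  10.6] [ 0.4621 -0.0073  0.0273] [0.4865 0.0074 0.0376]
t 313 [472.1  -7.5  63.1  34.3   5.8] [ 0.4603 -0.0088  0.0288] [0.5031 0.0083 0.0374]
```

Call:
{"fn": "step_arm", "kwargs": {"increments": [{"dx": 0,"dy": 0,"dz": 0,"spin": -0.122,"hand": 1},{"dx": 0,"dy": 0,"dz": 0,"spin": -0.122,"hand": 1},{"dx": -0.0257,"dy": -0.002,"dz": 0,"spin": 0,"hand": 1},{"dx": -0.036,"dy": -0.002,"dz": 0,"spin": 0,"hand": 1},{"dx": -0.036,"dy": -0.002,"dz": 0,"spin": 0,"hand": 1},{"dx": -0.036,"dy": -0.002,"dz": 0,"spin": 0,"hand": 1},{"dx": -0.026,"dy": -0.002,"dz": 0,"spin": 0,"hand": 1},{"dx": -0.012,"dy": 0,"dz": 0.015,"spin": 0,"hand": 1},{"dx": 0,"dy": 0,"dz": 0.02,"spin": 0,"hand": 1},{"dx": 0,"dy": 0,"dz": 0,"spin": 0,"hand": 1}]}}

```text
time_s: 12.53
ee_pos: [0.4539, 0.0361, 0.0678]
eef_rot: [0.664, 0.748, -0.002, -0.001]
ft_force: [-1.1, -0.2, -1.0]
width: 0.511
grasp_force: 61.6
```

Call:
{"fn": "step_arm", "kwargs": {"increments": [{"dx": 0.001,"dy": 0.001,"dz": 0.015,"spin": 0,"hand": 1},{"dx": 0,"dy": 0,"dz": 0.015,"spin": 0,"hand": 1},{"dx": 0,"dy": 0,"dz": 0.01,"spin": 0,"hand": 1},{"dx": 0,"dy": 0,"dz": 0.005,"spin": 0,"hand": 1},{"dx": 0,"dy": 0,"dz": 0,"spin": 0,"hand": 1},{"dx": 0,"dy": 0,"dz": 0,"spin": 0,"hand": 1},{"dx": 0,"dy": 0,"dz": 0,"spin": 0,"hand": 1},{"dx": 0,"dy": 0,"dz": 0,"spin": 0,"hand": 1},{"dx": 0,"dy": 0,"dz": 0,"spin": 0,"hand": 1},{"dx": 0,"dy": 0,"dz": 0,"spin": 0,"hand": 1}]}}

```text
time_s: 13.37
ee_pos: [0.4565, 0.0387, 0.0257]
eef_rot: [0.663, 0.748, 0.0, 0.0]
ft_force: [0.0, -0.8, -1.8]
width: 0.513
grasp_force: 61.6
```

Call:
{"fn": "step_arm", "kwargs": {"increments": [{"dx": 0,"dy": 0,"dz": 0.003,"spin": 0,"hand": 1},{"dx": 0,"dy": 0,"dz": 0,"spin": 0,"hand": 1},{"dx": 0,"dy": 0,"dz": 0,"spin": 0,"hand": 1},{"dx": 0,"dy": 0,"dz": 0,"spin": 0,"hand": -0.5},{"dx": 0,"dy": 0,"dz": 0,"spin": 0,"hand": -0.5},{"dx": 0,"dy": 0,"dz": 0,"spin": 0,"hand": -0.5},{"dx": 0,"dy": 0,"dz": -0.01,"spin": 0,"hand": -0.5},{"dx": 0,"dy": 0,"dz": -0.03,"spin": 0,"hand": -0.5},{"dx": 0,"dy": 0,"dz": -0.04,"spin": 0,"hand": -1},{"dx": 0,"dy": 0,"dz": -0.04,"spin": 0,"hand": -1}]}}

```text
time_s: 14.2
ee_pos: [0.4553, 0.0382, 0.1433]
eef_rot: [0.663, 0.748, -0.001, -0.001]
ft_force: [2.4, 1.0, 0.3]
width: 0.99
grasp_force: 0.0
```

Call:
{"fn": "step_arm", "kwargs": {"increments": [{"dx": -0.0205,"dy": -0.005,"dz": 0,"spin": 0,"hand": -0.6},{"dx": -0.034,"dy": -0.006,"dz": 0,"spin": 0,"hand": -0.6},{"dx": -0.034,"dy": -0.006,"dz": 0,"spin": 0,"hand": -0.6},{"dx": -0.034,"dy": -0.006,"dz": 0,"spin": 0,"hand": -0.6},{"dx": -0.034,"dy": -0.006,"dz": 0,"spin": 0,"hand": -0.6},{"dx": -0.034,"dy": -0.006,"dz": 0,"spin": 0,"hand": -0.6},{"dx": -0.024,"dy": -0.004,"dz": 0,"spin": 0,"hand": -0.6},{"dx": -0.012,"dy": -0.002,"dz": 0,"spin": 0,"hand": -0.6},{"dx": 0,"dy": 0,"dz": 0,"spin": 0,"hand": -0.6},{"dx": 0,"dy": 0,"dz": 0,"spin": 0,"hand": -0.6}]}}

```text
time_s: 15.03
ee_pos: [0.4425, -0.1915, 0.1422]
eef_rot: [0.664, 0.748, 0.0, -0.0]
ft_force: [-0.5, 0.9, -0.8]
width: 0.8
grasp_force: 0.0
```

```bash
python3 - <<'E'
from m import *
p=snap("top","t5.png"); s=snap("scene","s5.png")
print(read_state()["ee_pos"],read_state()["eef_rot"],read_state()["width"])
for p in(s,p):
    for k,lo,hi in(("coup",(.43,-.034,.029),(.49,.065,.045)),("wknob",(.38,-.25,.046),(.5,-.13,.065))):
        c=box(p,lo,hi); print(k,len(c),rect(c),c.mean(0))
E
```

```text
[ 0.4428 -0.1901  0.1422] [ 0.6628  0.7488  0.0002 -0.0003] 0.8010592366409054
coup 234 [458.1  14.6  47.6  72.2   5.3] [0.4598 0.0163 0.0331]
wknob 84 [ 440.9 -192.4   25.3   24.    33.7] [ 0.4422 -0.1914  0.0521]
coup 306 [460.6  16.3  45.   72.8   5.2] [0.4609 0.0155 0.0331]
wknob 143 [ 442.8 -191.4   25.6   23.4   89.3] [ 0.4424 -0.1913  0.0521]
```

View pics/s5.png

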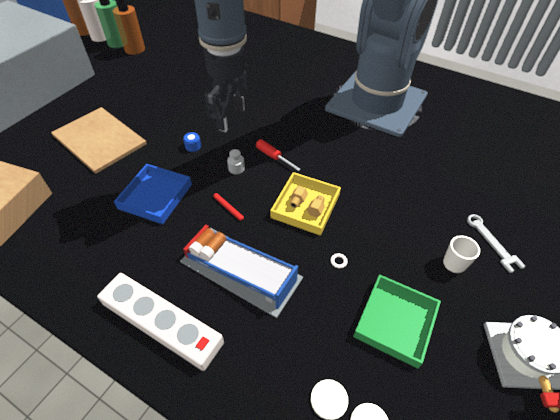

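Both couplings lie side by side in the yellow tray, at (298,198) and (316,207), and the vials are still at the stop. Now the weight.

Call:
{"fn": "step_arm", "kwargs": {"increments": [{"dx": -0.001,"dy": 0,"dz": 0.03,"spin": 0,"hand": -0.6},{"dx": 0,"dy": 0,"dz": 0.03,"spin": 0,"hand": -0.6},{"dx": 0,"dy": 0,"dz": 0.03,"spin": 0,"hand": -0.6},{"dx": 0,"dy": 0,"dz": 0.025,"spin": 0,"hand": -0.6},{"dx": 0,"dy": 0,"dz": 0.014,"spin": 0,"hand": -0.6},{"dx": 0,"dy": 0,"dz": 0.003,"spin": 0,"hand": -0.6},{"dx": 0,"dy": 0,"dz": 0,"spin": 0,"hand": -0.6},{"dx": 0,"dy": 0,"dz": 0,"spin": 0,"hand": -0.6},{"dx": 0,"dy": 0,"dz": 0,"spin": 0,"hand": -0.6},{"dx": 0,"dy": 0,"dz": 0,"spin": 0,"hand": -0.6}]}}

```text
time_s: 15.97
ee_pos: [0.4437, -0.1922, 0.0114]
eef_rot: [0.663, 0.749, 0.0, 0.001]
ft_force: [0.6, -0.3, 0.4]
width: 0.802
grasp_force: 0.0
```

Call:
{"fn": "step_arm", "kwargs": {"increments": [{"dx": 0,"dy": -0.001,"dz": 0,"spin": 0,"hand": 1},{"dx": 0,"dy": 0,"dz": 0,"spin": 0,"hand": 1},{"dx": 0,"dy": 0,"dz": 0,"spin": 0,"hand": 1},{"dx": 0,"dy": 0,"dz": 0,"spin": 0,"hand": 1},{"dx": 0,"dy": 0,"dz": 0,"spin": 0,"hand": 1},{"dx": 0,"dy": 0,"dz": 0,"spin": 0,"hand": 1},{"dx": 0,"dy": 0,"dz": 0,"spin": 0,"hand": 1},{"dx": 0,"dy": 0,"dz": 0,"spin": 0,"hand": 1},{"dx": 0,"dy": 0,"dz": 0,"spin": 0,"hand": 1},{"dx": 0,"dy": 0,"dz": 0,"spin": 0,"hand": 1}]}}

```text
time_s: 16.8
ee_pos: [0.4418, -0.1924, 0.0111]
eef_rot: [0.663, 0.748, 0.0, 0.0]
ft_force: [-2.7, 1.3, 13.1]
width: 0.442
grasp_force: 59.0
```

Call:
{"fn": "step_arm", "kwargs": {"increments": [{"dx": 0,"dy": 0,"dz": -0.005,"spin": 0,"hand": 1},{"dx": 0,"dy": 0,"dz": -0.015,"spin": 0,"hand": 1},{"dx": 0,"dy": 0,"dz": -0.03,"spin": 0,"hand": 1},{"dx": 0,"dy": 0,"dz": -0.035,"spin": 0,"hand": 1},{"dx": 0,"dy": 0,"dz": -0.035,"spin": 0,"hand": 1},{"dx": 0,"dy": 0,"dz": -0.02,"spin": 0,"hand": 1},{"dx": 0,"dy": 0,"dz": -0.01,"spin": 0,"hand": 1},{"dx": 0,"dy": 0,"dz": 0,"spin": 0,"hand": 1},{"dx": 0,"dy": 0,"dz": 0,"spin": 0,"hand": 1},{"dx": 0,"dy": 0,"dz": 0,"spin": 0,"hand": 1}]}}

```text
time_s: 17.63
ee_pos: [0.4412, -0.1919, 0.1594]
eef_rot: [0.663, 0.748, -0.0, -0.001]
ft_force: [0.6, -0.3, -4.1]
width: 0.435
grasp_force: 61.5
```

Call:
{"fn": "step_arm", "kwargs": {"increments": [{"dx": 0.012,"dy": 0.006,"dz": 0,"spin": 0,"hand": 1},{"dx": 0.024,"dy": 0.012,"dz": 0,"spin": 0,"hand": 1},{"dx": 0.031,"dy": 0.016,"dz": 0,"spin": 0,"hand": 1},{"dx": 0.031,"dy": 0.016,"dz": 0,"spin": 0,"hand": 1},{"dx": 0.031,"dy": 0.016,"dz": 0,"spin": 0,"hand": 1},{"dx": 0.031,"dy": 0.016,"dz": 0,"spin": 0,"hand": 1},{"dx": 0.031,"dy": 0.016,"dz": 0,"spin": 0,"hand": 1},{"dx": 0.031,"dy": 0.016,"dz": 0,"spin": 0,"hand": 1},{"dx": 0.031,"dy": 0.016,"dz": 0,"spin": 0,"hand": 1},{"dx": 0.031,"dy": 0.016,"dz": 0,"spin": 0,"hand": 1}]}}

```text
time_s: 18.47
ee_pos: [0.5522, 0.1087, 0.1585]
eef_rot: [0.663, 0.748, -0.001, -0.001]
ft_force: [0.7, 0.0, -3.4]
width: 0.439
grasp_force: 61.5
```

Call:
{"fn": "step_arm", "kwargs": {"increments": [{"dx": 0.031,"dy": 0.016,"dz": 0,"spin": 0,"hand": 1},{"dx": 0.031,"dy": 0.016,"dz": 0,"spin": 0,"hand": 1},{"dx": 0.031,"dy": 0.016,"dz": 0,"spin": 0,"hand": 1},{"dx": 0.031,"dy": 0.016,"dz": 0,"spin": 0,"hand": 1},{"dx": 0.025,"dy": 0.013,"dz": 0,"spin": 0,"hand": 1},{"dx": 0.02,"dy": 0.01,"dz": 0,"spin": 0,"hand": 1},{"dx": 0,"dy": 0,"dz": 0,"spin": 0,"hand": 1},{"dx": 0,"dy": 0,"dz": 0,"spin": 0,"hand": 1},{"dx": 0,"dy": 0,"dz": 0,"spin": 0,"hand": 1},{"dx": 0,"dy": 0,"dz": 0,"spin": 0,"hand": 1}]}}

```text
time_s: 19.3
ee_pos: [0.6184, 0.2835, 0.1593]
eef_rot: [0.664, 0.748, -0.001, -0.0]
ft_force: [-0.3, -0.8, -4.6]
width: 0.44
grasp_force: 61.6
```

Call:
{"fn": "step_arm", "kwargs": {"increments": [{"dx": 0,"dy": 0,"dz": 0.02,"spin": 0,"hand": 1},{"dx": 0,"dy": 0,"dz": 0.03,"spin": 0,"hand": 1},{"dx": 0,"dy": 0,"dz": 0.03,"spin": 0,"hand": 1},{"dx": 0,"dy": 0,"dz": 0.03,"spin": 0,"hand": 1},{"dx": 0,"dy": 0,"dz": 0.018,"spin": 0,"hand": 1},{"dx": 0,"dy": 0,"dz": 0.009,"spin": 0,"hand": 1},{"dx": 0,"dy": 0,"dz": 0.003,"spin": 0,"hand": 1},{"dx": 0,"dy": 0,"dz": 0,"spin": 0,"hand": 1},{"dx": 0,"dy": 0,"dz": 0,"spin": 0,"hand": 1},{"dx": 0,"dy": 0,"dz": 0,"spin": 0,"hand": 1}]}}

```text
time_s: 20.13
ee_pos: [0.6199, 0.2856, 0.022]
eef_rot: [0.663, 0.748, 0.001, 0.001]
ft_force: [0.0, -0.2, -3.9]
width: 0.436
grasp_force: 61.6
```

Call:
{"fn": "step_arm", "kwargs": {"increments": [{"dx": 0,"dy": 0,"dz": 0.003,"spin": 0,"hand": 1},{"dx": 0,"dy": 0,"dz": 0.002,"spin": 0,"hand": 1},{"dx": 0,"dy": 0,"dz": 0,"spin": 0,"hand": 1},{"dx": 0,"dy": 0,"dz": 0,"spin": 0,"hand": 1},{"dx": 0,"dy": 0,"dz": 0,"spin": 0,"hand": 1},{"dx": 0,"dy": 0,"dz": 0,"spin": 0,"hand": 1},{"dx": 0,"dy": 0,"dz": 0,"spin": 0,"hand": 1},{"dx": 0,"dy": 0,"dz": 0,"spin": 0,"hand": 1},{"dx": 0,"dy": 0,"dz": 0,"spin": 0,"hand": 1},{"dx": 0,"dy": 0,"dz": 0,"spin": 0,"hand": 1}]}}

```text
time_s: 20.97
ee_pos: [0.6188, 0.2854, 0.0154]
eef_rot: [0.663, 0.748, 0.0, -0.0]
ft_force: [0.4, 0.1, -2.2]
width: 0.436
grasp_force: 61.6
```

Call:
{"fn": "step_arm", "kwargs": {"increments": [{"dx": 0,"dy": 0,"dz": 0,"spin": 0,"hand": -0.5},{"dx": 0,"dy": 0,"dz": 0,"spin": 0,"hand": -0.5},{"dx": 0,"dy": 0,"dz": 0,"spin": 0,"hand": -0.5},{"dx": 0,"dy": 0,"dz": 0,"spin": 0,"hand": -0.5},{"dx": 0,"dy": 0,"dz": -0.015,"spin": 0,"hand": -0.5},{"dx": 0,"dy": 0,"dz": -0.03,"spin": 0,"hand": -0.5},{"dx": 0,"dy": 0,"dz": -0.04,"spin": 0,"hand": -0.5},{"dx": 0,"dy": 0,"dz": -0.04,"spin": 0,"hand": -0.5},{"dx": 0,"dy": 0,"dz": -0.02,"spin": 0,"hand": -0.5},{"dx": 0,"dy": 0,"dz": 0,"spin": 0,"hand": -0.5}]}}

```text
time_s: 21.8
ee_pos: [0.6217, 0.286, 0.1665]
eef_rot: [0.663, 0.748, 0.004, 0.002]
ft_force: [0.8, -0.4, -0.1]
width: 0.755
grasp_force: 0.0
```

Call:
{"fn": "step_arm", "kwargs": {"increments": [{"dx": -0.02,"dy": -0.009,"dz": 0,"spin": 0,"hand": -0.6},{"dx": -0.035,"dy": -0.0154,"dz": 0,"spin": 0,"hand": -0.6},{"dx": -0.035,"dy": -0.0154,"dz": 0,"spin": 0,"hand": -0.6},{"dx": -0.035,"dy": -0.0154,"dz": 0,"spin": 0,"hand": -0.6},{"dx": -0.035,"dy": -0.0154,"dz": 0,"spin": 0,"hand": -0.6},{"dx": -0.035,"dy": -0.0154,"dz": 0,"spin": 0,"hand": -0.6},{"dx": -0.035,"dy": -0.0154,"dz": 0,"spin": 0,"hand": -0.6},{"dx": -0.035,"dy": -0.0154,"dz": 0,"spin": 0,"hand": -0.6},{"dx": -0.035,"dy": -0.0154,"dz": 0,"spin": 0,"hand": -0.6},{"dx": -0.035,"dy": -0.0154,"dz": 0,"spin": 0,"hand": -0.6}]}}

```text
time_s: 22.63
ee_pos: [0.5115, -0.0665, 0.16]
eef_rot: [0.663, 0.748, -0.0, -0.0]
ft_force: [0.9, -0.1, 0.5]
width: 0.803
grasp_force: 0.0
```

Call:
{"fn": "step_arm", "kwargs": {"increments": [{"dx": -0.035,"dy": -0.0154,"dz": 0,"spin": 0,"hand": -0.6},{"dx": -0.035,"dy": -0.0154,"dz": 0,"spin": 0,"hand": -0.6},{"dx": -0.035,"dy": -0.0154,"dz": 0,"spin": 0,"hand": -0.6},{"dx": -0.035,"dy": -0.0154,"dz": 0,"spin": 0,"hand": -0.6},{"dx": -0.035,"dy": -0.0154,"dz": 0,"spin": 0,"hand": -0.6},{"dx": -0.035,"dy": -0.0154,"dz": 0,"spin": 0,"hand": -0.6},{"dx": -0.035,"dy": -0.0154,"dz": 0,"spin": 0,"hand": -0.6},{"dx": -0.012,"dy": -0.006,"dz": 0,"spin": 0,"hand": -0.6},{"dx": 0,"dy": 0,"dz": 0,"spin": 0,"hand": -0.6},{"dx": 0,"dy": 0,"dz": 0,"spin": 0,"hand": -0.6}]}}

```text
time_s: 23.47
ee_pos: [0.4298, -0.3342, 0.1598]
eef_rot: [0.664, 0.748, -0.0, -0.0]
ft_force: [0.1, -1.3, 0.0]
width: 0.8
grasp_force: 0.0
```

```bash
python3 - <<'E'
from m import *
p=snap("top","t6.png"); s=snap("scene","s6.png")
print(read_state()["ee_pos"],read_state()["eef_rot"],read_state()["width"])
for p in(s,p):
    for k,lo,hi in(("cap",(.39,-.40,.026),(.49,-.28,.04)),("wknob",(.56,.23,.048),(.68,.35,.07))):
        c=box(p,lo,hi)
        if len(c): print(k,len(c),rect(c),c.mean(0))
E
```

```text
[ 0.4309 -0.3323  0.1599] [ 0.6627  0.7489  0.0003 -0.0005] 0.7965730532822894
cap 149 [ 433.1 -333.8   39.5   37.9   10.1] [ 0.434  -0.333   0.0311]
wknob 189 [618.  284.5  25.6  25.3  35.7] [0.6196 0.2843 0.0558]
cap 324 [ 434.6 -333.3   38.3   39.9   50. ] [ 0.4341 -0.3325  0.0312]
wknob 139 [620.3 284.8  24.3  24.    3. ] [0.6199 0.2847 0.0558]
```

View pics/s6.png

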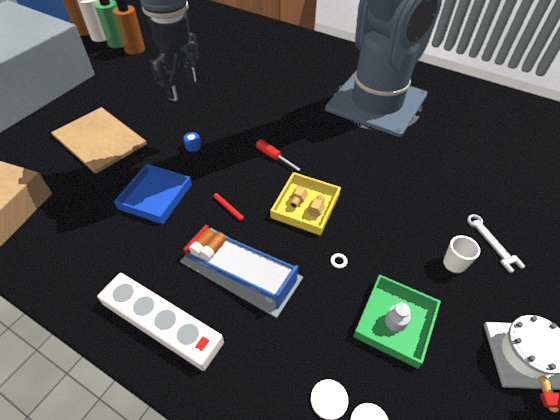

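The weight stands upright in the green tray at (400,316), its knob top at about 56 mm as expected. Now the cap.

Call:
{"fn": "step_arm", "kwargs": {"increments": [{"dx": 0,"dy": 0.003,"dz": 0.02,"spin": 0,"hand": -0.6},{"dx": 0,"dy": 0,"dz": 0.035,"spin": 0,"hand": -0.6},{"dx": 0,"dy": 0,"dz": 0.035,"spin": 0,"hand": -0.6},{"dx": 0,"dy": 0,"dz": 0.035,"spin": 0,"hand": -0.6},{"dx": 0,"dy": 0,"dz": 0.018,"spin": 0,"hand": -0.6},{"dx": 0,"dy": 0,"dz": 0.007,"spin": 0,"hand": -0.6},{"dx": 0,"dy": 0,"dz": 0,"spin": 0,"hand": -0.6},{"dx": 0,"dy": 0,"dz": 0,"spin": 0,"hand": -0.6},{"dx": 0,"dy": 0,"dz": 0,"spin": 0,"hand": -0.6},{"dx": 0,"dy": 0,"dz": 0,"spin": 0,"hand": -0.6}]}}

```text
time_s: 24.4
ee_pos: [0.4344, -0.3338, 0.0118]
eef_rot: [0.663, 0.749, 0.0, 0.001]
ft_force: [-0.4, -1.0, -0.4]
width: 0.8
grasp_force: 0.0
```

Call:
{"fn": "step_arm", "kwargs": {"increments": [{"dx": 0,"dy": 0,"dz": 0,"spin": 0,"hand": 1},{"dx": 0,"dy": 0,"dz": 0,"spin": 0,"hand": 1},{"dx": 0,"dy": 0,"dz": 0,"spin": 0,"hand": 1},{"dx": 0,"dy": 0,"dz": 0,"spin": 0,"hand": 1},{"dx": 0,"dy": 0,"dz": 0,"spin": 0,"hand": 1},{"dx": 0,"dy": 0,"dz": 0,"spin": 0,"hand": 1},{"dx": 0,"dy": 0,"dz": 0,"spin": 0,"hand": 1},{"dx": 0,"dy": 0,"dz": 0,"spin": 0,"hand": 1},{"dx": 0,"dy": 0,"dz": 0,"spin": 0,"hand": 1},{"dx": 0,"dy": 0,"dz": 0,"spin": 0,"hand": 1}]}}

```text
time_s: 25.23
ee_pos: [0.4338, -0.3336, 0.0114]
eef_rot: [0.663, 0.748, 0.0, 0.001]
ft_force: [-1.0, 1.2, 11.4]
width: 0.443
grasp_force: 59.4
```

Call:
{"fn": "step_arm", "kwargs": {"increments": [{"dx": 0,"dy": 0,"dz": -0.005,"spin": 0,"hand": 1},{"dx": 0,"dy": 0,"dz": -0.015,"spin": 0,"hand": 1},{"dx": 0,"dy": 0,"dz": -0.03,"spin": 0,"hand": 1},{"dx": 0,"dy": 0,"dz": -0.03,"spin": 0,"hand": 1},{"dx": 0,"dy": 0,"dz": -0.02,"spin": 0,"hand": 1},{"dx": 0,"dy": 0,"dz": 0,"spin": 0,"hand": 1},{"dx": 0,"dy": 0,"dz": 0,"spin": 0,"hand": 1},{"dx": 0,"dy": 0,"dz": 0,"spin": 0,"hand": 1},{"dx": 0,"dy": 0,"dz": 0,"spin": 0,"hand": 1},{"dx": 0,"dy": 0,"dz": 0,"spin": 0,"hand": 1}]}}

```text
time_s: 26.07
ee_pos: [0.4329, -0.333, 0.1093]
eef_rot: [0.663, 0.748, -0.0, -0.001]
ft_force: [-0.0, -0.6, -0.6]
width: 0.444
grasp_force: 60.4
```

Call:
{"fn": "step_arm", "kwargs": {"increments": [{"dx": 0.001,"dy": 0.015,"dz": 0,"spin": 0,"hand": 1},{"dx": 0.002,"dy": 0.034,"dz": 0,"spin": 0,"hand": 1},{"dx": 0.002,"dy": 0.034,"dz": 0,"spin": 0,"hand": 1},{"dx": 0.002,"dy": 0.034,"dz": 0,"spin": 0,"hand": 1},{"dx": 0.002,"dy": 0.034,"dz": 0,"spin": 0,"hand": 1},{"dx": 0.002,"dy": 0.022,"dz": 0,"spin": 0,"hand": 1},{"dx": 0.001,"dy": 0.011,"dz": 0.02,"spin": 0,"hand": 1},{"dx": 0,"dy": 0,"dz": 0.02,"spin": 0,"hand": 1},{"dx": 0,"dy": 0,"dz": 0,"spin": 0,"hand": 1},{"dx": 0,"dy": 0,"dz": 0,"spin": 0,"hand": 1}]}}

```text
time_s: 26.9
ee_pos: [0.6132, -0.299, 0.0685]
eef_rot: [0.663, 0.748, -0.001, -0.002]
ft_force: [0.3, -0.0, 0.5]
width: 0.443
grasp_force: 60.4
```

Call:
{"fn": "step_arm", "kwargs": {"increments": [{"dx": 0,"dy": 0,"dz": 0.02,"spin": 0,"hand": 1},{"dx": 0,"dy": 0,"dz": 0.015,"spin": 0,"hand": 1},{"dx": 0,"dy": 0,"dz": 0.008,"spin": 0,"hand": 1},{"dx": 0,"dy": 0,"dz": 0.004,"spin": 0,"hand": 1},{"dx": 0,"dy": 0,"dz": 0,"spin": 0,"hand": 1},{"dx": 0,"dy": 0,"dz": 0,"spin": 0,"hand": 1},{"dx": 0,"dy": 0,"dz": 0,"spin": 0,"hand": 1},{"dx": 0,"dy": 0,"dz": 0,"spin": 0,"hand": 1},{"dx": 0,"dy": 0,"dz": 0,"spin": 0,"hand": 1},{"dx": 0,"dy": 0,"dz": 0,"spin": 0,"hand": 1}]}}

```text
time_s: 27.73
ee_pos: [0.6149, -0.2994, 0.0238]
eef_rot: [0.663, 0.748, 0.0, 0.0]
ft_force: [-0.1, 0.3, -0.1]
width: 0.44
grasp_force: 60.4
```

Call:
{"fn": "step_arm", "kwargs": {"increments": [{"dx": 0,"dy": 0,"dz": 0.004,"spin": 0,"hand": 1},{"dx": 0,"dy": 0,"dz": 0.003,"spin": 0,"hand": 1},{"dx": 0,"dy": 0,"dz": 0,"spin": 0,"hand": 1},{"dx": 0,"dy": 0,"dz": 0,"spin": 0,"hand": 1},{"dx": 0,"dy": 0,"dz": 0,"spin": 0,"hand": 1},{"dx": 0,"dy": 0,"dz": 0,"spin": 0,"hand": 1},{"dx": 0,"dy": 0,"dz": 0,"spin": 0,"hand": -0.5},{"dx": 0,"dy": 0,"dz": 0,"spin": 0,"hand": -0.5},{"dx": 0,"dy": 0,"dz": 0,"spin": 0,"hand": -0.5},{"dx": 0,"dy": 0,"dz": 0,"spin": 0,"hand": -0.5}]}}

```text
time_s: 28.57
ee_pos: [0.6147, -0.2994, 0.0164]
eef_rot: [0.663, 0.748, 0.0, 0.0]
ft_force: [0.2, 0.3, -0.5]
width: 0.75
grasp_force: 0.0
```

Call:
{"fn": "step_arm", "kwargs": {"increments": [{"dx": 0,"dy": 0,"dz": -0.015,"spin": 0,"hand": -0.5},{"dx": 0,"dy": 0,"dz": -0.03,"spin": 0,"hand": -0.5},{"dx": 0,"dy": 0,"dz": -0.04,"spin": 0,"hand": -0.5},{"dx": 0,"dy": 0,"dz": -0.04,"spin": 0,"hand": -0.5},{"dx": 0,"dy": 0,"dz": -0.03,"spin": 0,"hand": -0.5},{"dx": 0,"dy": 0,"dz": -0.01,"spin": 0,"hand": -0.5},{"dx": 0,"dy": 0,"dz": 0,"spin": 0,"hand": -0.5},{"dx": 0,"dy": 0,"dz": 0,"spin": 0,"hand": -0.5},{"dx": 0,"dy": 0,"dz": 0,"spin": 0,"hand": -0.5},{"dx": 0,"dy": 0,"dz": 0,"spin": 0,"hand": -0.5}]}}

```text
time_s: 29.4
ee_pos: [0.6138, -0.2988, 0.1792]
eef_rot: [0.663, 0.748, -0.0, -0.002]
ft_force: [0.1, 0.6, 0.0]
width: 0.754
grasp_force: 0.0
```

```bash
python3 - <<'E'
from m import *
p=snap("top","t7.png"); s=snap("scene","s7.png")
print(read_state()["ee_pos"],read_state()["ft_force"])
for p in(s,p):
    for k,lo,hi in(("cap",(.57,-.34,.031),(.66,-.255,.045)),("wknob",(.56,.23,.048),(.68,.35,.07)),("coup",(.43,-.034,.029),(.49,.065,.045)),("vials",(.64,-.12,.034),(.71,-.04,.07))):
        c=box(p,lo,hi)
        if len(c): print(k,len(c),rect(c),c.mean(0),c[:,2].max())
E
```

```text
[ 0.6141 -0.299   0.1797] [-0.0532  0.3673  0.7618]
cap 194 [ 614.5 -300.6   40.1   37.7   45. ] [ 0.6158 -0.2987  0.0354] 0.0388616735169941
wknob 188 [618.4 284.1  25.3  25.4  69.2] [0.6195 0.2843 0.0559] 0.058824081260436256
coup 227 [458.3  15.6  48.3  71.5   5.9] [0.4602 0.0172 0.0331] 0.03712396627862169
vials 632 [673.9 -80.   79.8  62.9  86.7] [ 0.6746 -0.0932  0.0429] 0.050569738263591124
cap 302 [ 616.  -298.5   38.    36.7   89.2] [ 0.6155 -0.2983  0.0356] 0.041051480805647245
wknob 140 [620.3 284.8  25.1  24.3  87.8] [0.6199 0.2846 0.056 ] 0.059608061769995335
coup 301 [460.6  14.8  44.4  72.9   4.4] [0.4606 0.0144 0.0331] 0.03771936325189851
vials 666 [672.  -82.7  59.3  75.4   1.7] [ 0.6732 -0.0952  0.0433] 0.05086280210450134
```

View pics/s7.png

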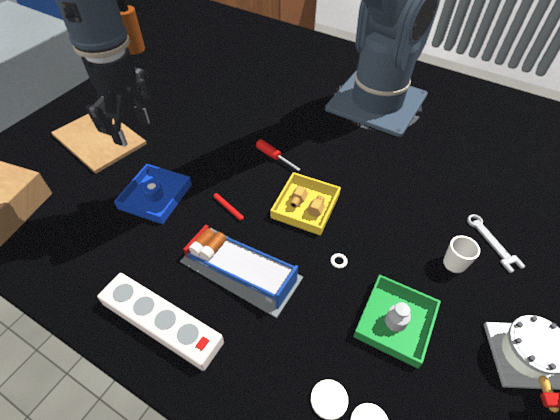

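The cap stands in the blue tray at (152,190) and the weight in the green tray. Both couplings lie flat in the yellow tray, the vials are at the stop and the arm is clear. Handing in.

```bash
python3 -c "
from station import job
print(job.job_done())"
```

```text
the job is handed in; nothing more can be done
None
```

I've handed the job in, with no verdict returned: in the last pictures both couplings lie side by side in the yellow tray, the cap stands in the blue tray, the weight stands in the green tray and both vials are at the red stop, after about 29.5 s of the 96 s.

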